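# Draw the stop rod to its groove and hold it

## Robot

A 7-joint arm with a two-finger parallel gripper is mounted at the origin on a cart in front of the work surface, level with it; the furniture and walls round the work are solid. World frame = base frame: x ahead of the robot, y to its left, z up, the work surface at z = 0. Lengths are in m, angles in rad, forces in N, time in s.
With the tool pointing down it reaches from about 0.425 to 0.925 m from the base axis. Payload 6.8 kg.
Tool frame: the origin (TCP) lies at the very end of the fingers, on their centre line; the grasp point (between the pads) lies 19 mm behind it; z points along the fingers, y is the line along which they close (so a half turn about z gives the same grasp; the last joint's range is limited). The gripper opens to 85 mm and grips with 20 to 120 N. Pads are 22 mm wide; open, the fingers measure 114 mm over their backs; the gripper's body (76 mm by 85 mm) begins 54 mm behind the grasp point. The pads swing forward as they close: fully open they stand 13 mm farther back than shut.
Start: joints at [1.075, 0.477, 0.022, 1.555, -0.011, 1.109, -0.083], TCP at [0.255, -0.625, 0.231] pointing down, gripper open.
Joint ranges: [-2.96, 2.96], [-0.34, 2.1], [-1.41, 1.46], [0.24, 2.44], [-1.37, 4.51], [0.17, 1.92], [-2.96, 2.96]. Speed limits (rad/s): [2.39, 2.39, 3.14, 3.14, 3.14, 3.14, 3.14].

## Interface

Orientations are given as a unit quaternion [w, x, y, z].
In Python, from station import bot gives the robot as it stands.
- The arm moves only by the tool jog_arm, never from a script. Its argument "motion" is a list of rows, each a list of 7 numbers: the turn, a rotation vector about the tool's x, y, z in rad, then the shift along the tool's x, y, z in mm, then the finger opening in mm, from 0 to 85.4. A call has 1 to 10 rows; each row is the pose to reach, as a shift and turn from the pose commanded when the call began, along the tool's axes at that moment; what a row does not reach only later rows make up. A row lasts 1/8 s, in which the tool goes at most 62.5 mm and 10.7 degrees, less where a joint would pass 70% of its speed; a pose out of reach is approached as far as the arm can. A call with a gripper value outside its range is refused whole. The fingers move at their own pace and stop on an object; "grip_force" is the grip in N (left out, the last holds). Time passes only in rows, so rows that repeat a pose let the fingers close. It gives the time, the measured TCP pose, the force, the opening and the grip force at its end, in the units of the state.
- bot.get_obs(): the state, without advancing time (a new reading comes with each control period).
- bot.read_camera(name): name is "scene" or "side" or "wrist"; returns a dict with "pixels" (400x640x3 uint8, red, green, blue), "camera_matrix" (3x3 intrinsics, pixels), "T" (4x4, takes a point from camera to world coordinates); the wrist camera has in their place "tool_from_camera" (4x4, takes a point from camera to tool coordinates, whose origin is the TCP and whose axes are the flange's). Camera axes: x right, y down, z forward; pixel columns grow to the right and rows downward; lengths in m; the calibration is good to about 2 mm. A picture is of the moment at which its call begins: read the wrist's pose just before it. There is no depth.
- bot.hand_in(): hands the job in; it is judged then, once.
Trained networks look in a picture, given as the dict that the camera call returned (one of the last four; its "shot" number tells which), for a name from the list of things; names that differ only in an ending like _2 or _b are one class to them, and where a whole thing is asked for, a point or a joint stands for the part that bears it (a point fixed in the world has none). Each returns a list of dicts, best first, with "score" (0 to 1); they miss things now and then, are a little off and sometimes report something else, mostly with a low value. They report only what shows in the picture. A call takes as long as a camera call. They do not tell look-alikes from the thing itself.
- bot.spot_in(thing, picture): "xy" ([column, row] in pixels, amid what is visible of it).
- bot.tip_of(thing, picture): "xy" ([column, row] in pixels: a listed point, or the origin of a listed thing).
The state is a dict: "t": time; "q": joint angles; "joint_vel": joint speeds; "joint_torque": joint torques, N m; "eef_pos": TCP position; "tool_rot": TCP orientation; "contact_force": force on the tool from outside, world axes, zero at the start; "torque": the same for the moment, N m; "gripper_width": opening from 0.0 (shut) to 1.0 (fully open); "grasp_force": force on a finger pad.
Only numpy, scipy, OpenCV 4.12 (cv2) and the standard library are available. Lean on these libraries where they do the work, as an engineer would, in place of code of your own. Each camera call takes 0.05 s, during which the arm holds its last target. There are 200 camera calls.

## Task

The slanted tray-stop block on the table has two stop rods standing in snug bores. Draw the rod with the square head gently out of its bore, straight along the bore so that it does not bind, until the groove turned round its shank comes level with the block's top face (about 45 mm of travel, not well past it), and hold it still there for a second or more so that a colleague can tighten the lock screw: finish while still holding it. Leave the round-headed rod down in its bore and do not disturb the other things on the table.

Things in the scene. Friction and masses are not known exactly. Their poses are not given: they have to be found in the camera images.
- block: Fixed grey block, 44 x 150 x 90 mm (own x, y, z), on a low dark base plate 130 x 190 mm. It leans 0.44 rad from upright toward the stand's front, which faces the robot to within 0.5 rad. Origin: centre of its top face, 96 mm above the table. Own z: along the bores, outward from the top face; own y: its length. Black lock screws on its rear are not to be used.
- bore_1 (a point): Mouth of one bore, in the block's top face, at own (0, 45, 0) mm of the block; axes as the block's. Bore 17 mm in diameter, 85 mm deep along the block's own z.
- bore_2 (a point): Mouth of the other bore, the same, at own (0, -45, 0) mm of the block. Which rod stands in which bore varies.
- square_rod: Loose steel rod, 16 mm in diameter, origin at the centre of its foot, own +z along it to its head: a square block 22 x 22 x 30 mm tall, 110 to 140 mm above the foot, flats along own x and y. Starts fully down in a bore, flats parallel to the block's sides, 25 mm of shank bare below the head. Slides and turns freely, 0.5 mm play all round, 0.1 to 0.2 kg; falls back if let go.
- square_rod_groove (a point): On the square-headed rod's axis at the middle of its 6 mm wide groove, 40 mm above the foot: at the start 45 mm below the block's top face, hidden in the bore. To be brought level with the face (own z = 0 of the block).
- square_rod_head (a point): Centre of the square head, 125 mm above the rod's foot: the place to grip, across two flats. At the start 40 mm above the block's top face along the bore.
- round_rod: The other rod, same shank and groove, origin at the centre of its foot, own +z along it to its head: a round mushroom knob 36 mm across, 30 mm tall. Fully down in the other bore, 90 mm beside the square-headed rod; it stays there.
- glue_stick: Loose glue stick, 28 mm in diameter, 99 mm tall, standing beside the stand; origin at the centre of its underside. Bystander.
- tally_counter: Loose round hand counter, 52 x 50 x 26 mm, before the stand; origin under its middle. Bystander.
- label_roll: Loose roll of labels, 90 mm in diameter, 42 mm tall, lying behind the stand; origin under its middle. Bystander.
- box_cutter: Loose box cutter, 168 x 21 x 18 mm, lying beside the stand; origin under its middle. Bystander.
Things that resemble listed ones, but are neither listed nor needed, are in the scene too. Leave any orange or turquoise look-alike of the square_rod alone.

How it is judged:
By the outcome, as a careful person would: the job done as asked, in the order asked, and still so for the second after the job is handed in, while the arm keeps its last pose, push and grip.
It also fails if it takes over 32 s, if anything falls off the work surface, if the arm or the gripper's body presses on something with over 40 N, if the wrist force passes 120 N, or if a joint passes its speed limit or range.

## Working session

There is one attempt and no reset: what is moved stays moved. The work goes in short steps, Python scripts to look and compute and a tool call to move; the robot and the scene stay as the last step left them, time stands still between calls to the robot, and variables do not carry over. Pictures are saved under pics/ and viewed, at most 10 in all, crops included, and the job is handed in when it is done.

Besides the shell and the picture viewer there is one more tool, called after "Request:" as a command line: name --pt "numbers of a row" for each row, then --argument value for the rest. jog_arm: Moves the arm, as the interface text tells. Its arguments: {"type":"object","properties":{"motion":{"type":"array"},"grip_force":{"type":"number"}},"required":["motion"]}

```bash
mkdir -p pics; cat > h.py <<'E'
import numpy as np, cv2
from station import bot
from scipy.spatial.transform import Rotation as R
def save(p,n): cv2.imwrite('pics/'+n,p['pixels'][:,:,::-1])
E
python3 - <<'E'
from h import *
import pickle
P={}
for c in("scene","side"):
    p=bot.read_camera(c);save(p,c+'0.png');P[c]=p
    for t in("bore_1","bore_2","square_rod_head","square_rod","round_rod","block"):
        for f in(bot.tip_of,bot.spot_in):
            try:print(c,t,f.__name__,[(np.round(d['xy'],1).tolist(),round(d['score'],2)) for d in f(t,p)[:4]])
            except Exception as e:print(c,t,f.__name__,e)
pickle.dump(P,open('P.pkl','wb'))
o=bot.get_obs();print(o)
a=np.hstack([P['scene']['pixels'],P['side']['pixels']])
E
```

```text
scene bore_1 call [([321.5, 214.1], 0.96), ([348.9, 196.1], 0.66), ([308.1, 226.2], 0.21)]
scene bore_1 call [([322.6, 214.1], 0.72)]
scene bore_2 call [([321.5, 214.1], 0.96), ([348.9, 196.1], 0.66), ([308.1, 226.2], 0.21)]
scene bore_2 call [([322.6, 214.1], 0.72)]
scene square_rod_head call [([324.8, 330.7], 0.76), ([350.8, 187.8], 0.69), ([318.6, 165.2], 0.53)]
scene square_rod_head call [([339.4, 322.3], 0.92), ([352.6, 185.6], 0.66), ([325.4, 215.4], 0.6), ([318.3, 158.7], 0.52)]
scene square_rod call [([333.7, 205.3], 0.52), ([306.8, 142.1], 0.49)]
scene square_rod call [([335.7, 318.7], 0.79), ([315.7, 158.1], 0.68), ([351.2, 188.0], 0.63)]
scene round_rod call [([309.1, 225.0], 0.64)]
scene round_rod call [([328.7, 210.4], 0.75), ([351.7, 187.5], 0.57)]
scene block call [([333.9, 201.7], 0.8)]
scene block call [([327.1, 214.9], 0.89)]
side bore_1 call [([287.4, 211.2], 0.72), ([282.3, 195.7], 0.6)]
side bore_1 call [([299.1, 223.7], 0.82)]
side bore_2 call [([287.4, 211.2], 0.72), ([282.3, 195.7], 0.6)]
side bore_2 call [([299.1, 223.7], 0.82)]
side square_rod_head call [([2
[... 573 characters left out ...]
4,  0.02241254,  1.55539455, -0.01152924,
        1.10931242, -0.08310715]), 'joint_vel': array([ 1.06755385e-03, -2.25011813e-04, -1.18781663e-03, -1.43133330e-04,
       -9.40167387e-05,  1.84265407e-03,  1.35307302e-03]), 'joint_torque': array([-9.60851830e-04, -5.96323121e+01,  1.60612900e+00, -2.81539410e+01,
        1.25617994e-02,  1.61922184e-03, -2.86432476e-05]), 'eef_pos': array([ 0.25526382, -0.62488705,  0.23129431]), 'tool_rot': array([-9.17018295e-06,  9.81265438e-01,  1.92660684e-01,  1.47274954e-05]), 'contact_force': array([-0.39762917, -0.09145329,  0.86864364]), 'torque': array([0.00098951, 0.04393494, 0.01173126]), 'grasp_force': 0.0, 'gripper_width': 0.9983412288170188}
```

View pics/scene0.png

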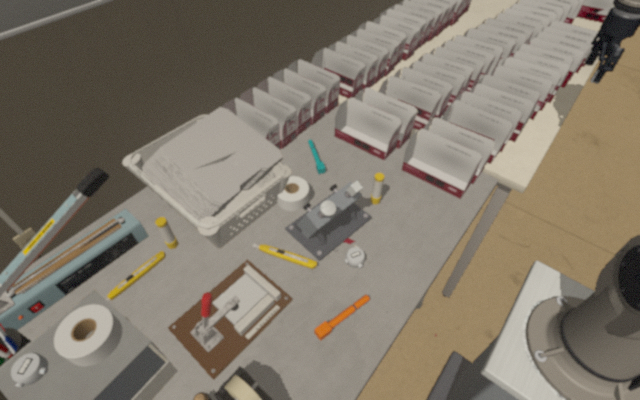

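View pics/side0.png

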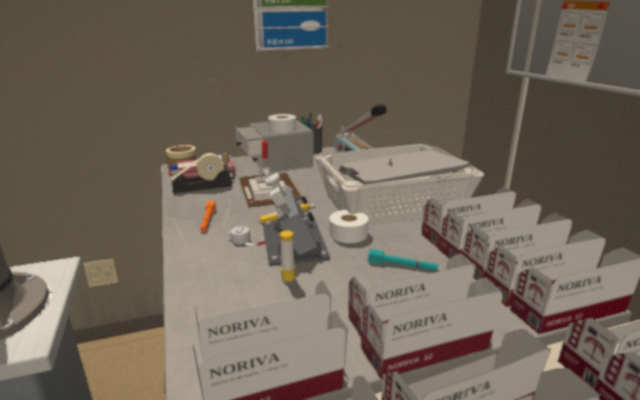

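Scene view: the block is at about (327,215). Candidates for the square rod are the grey head (353,186) in the block, the round knob (328,208), the orange look-alike (340,317) and the turquoise one (317,157). I choose the grey head at (353,186) and check it close up.

```bash
python3 - <<'E'
from h import *
import pickle
P=pickle.load(open('P.pkl','rb'))
a=P['scene']['pixels'][165:265,270:400];b=P['side']['pixels'][170:270,230:350]
a=cv2.resize(a,(390*1,300),interpolation=3);b=cv2.resize(b,(360,300),interpolation=3)
im=np.hstack([a,b]);cv2.imwrite('pics/crop0.png',im[:,:,::-1])
# triangulate some pairs
def ray(p,uv):
    K=p['camera_matrix'];T=p['T'];d=T[:3,:3]@np.linalg.solve(K,[*uv,1]);return T[:3,3],d/np.linalg.norm(d)
for u,v in [((350.8,187.8),(274.8,197.0)),((352,186.6),(270,217)),((348.9,196.1),(287.4,211.2)),((328,208),(278,200))]:
    o1,d1=ray(P['scene'],u);o2,d2=ray(P['side'],v)
    s=np.linalg.lstsq(np.c_[d1,-d2],o2-o1,rcond=None)[0]
    p1=o1+s[0]*d1;p2=o2+s[1]*d2;print(u,v,((p1+p2)/2).round(3),np.linalg.norm(p1-p2).round(3),s)
for c in P:print(P[c]['camera_matrix'][0,0],P[c]['T'].round(3).tolist())
E
```

```text
(350.8, 187.8) (274.8, 197.0) [0.567 0.034 0.133] 0.011 [0.8879599  0.90521014]
(352, 186.6) (270, 217) [0.563 0.012 0.105] 0.04 [0.91942088 0.89561653]
(348.9, 196.1) (287.4, 211.2) [0.582 0.027 0.096] 0.008 [0.92477375 0.91715484]
(328, 208) (278, 200) [0.587 0.094 0.099] 0.012 [0.8883018  0.97596941]
378.1226661954419 [[-0.787, -0.467, 0.405, 0.264], [-0.617, 0.585, -0.525, 0.547], [0.008, -0.663, -0.749, 0.791], [0.0, 0.0, 0.0, 1.0]]
436.46642716181594 [[0.953, -0.133, 0.273, 0.383], [-0.303, -0.376, 0.875, -0.781], [-0.013, -0.917, -0.399, 0.48], [0.0, 0.0, 0.0, 1.0]]
```

View pics/crop0.png

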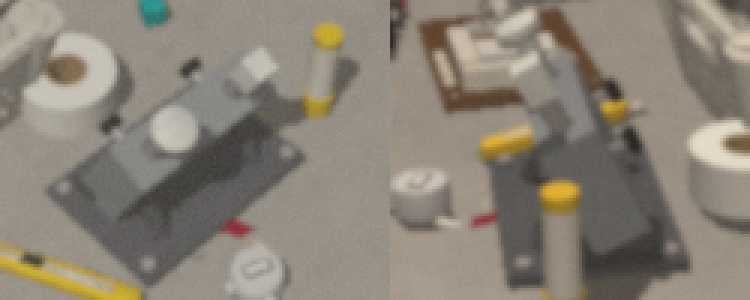

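The close crop shows the grey square head in the scene view at (354,189), at the block's glue-stick end. In the side view it is at (278,197). The round knob is at (328,209) in scene and (272,179) in side. The choice holds, so next I fit the block's pose.

```bash
cat >> h.py <<'E'
L=0.44
def frame(x,y,psi):
    # tf: block frame, columns x,y,z ; front n = Rz(psi)*(-1,0,0); own y chosen so square rod is at y=-45 side
    Rb=R.from_euler('z',psi).as_matrix()@R.from_euler('y',-L).as_matrix()
    return Rb,np.array([x,y,.096])
def proj(K,T,X):
    c=np.linalg.inv(T)@np.append(X,1);u=K@c[:3];return u[:2]/u[2]
E
python3 - <<'E'
from h import *
import pickle
from scipy.optimize import least_squares
P=pickle.load(open('P.pkl','rb'))
S=np.array([0,-.045,.040]);N=np.array([0,.045,.040]);M=np.array([0,-.045,0])
obs=[('scene',S,(353.5,188.5)),('side',S,(277.6,197)),('scene',N,(328,209)),('side',N,(272,179)),('scene',M,(348.9,196.1)),('side',M,(287.4,211.2))]
def f(v):
    Rb,t=frame(*v);return np.concatenate([proj(P[c]['camera_matrix'],P[c]['T'],t+Rb@X)-uv for c,X,uv in obs])
r=least_squares(f,[.58,.06,0],loss='soft_l1',f_scale=2);print(r.x,r.fun.reshape(-1,2).round(1))
Rb,t=frame(*r.x);print(Rb.round(3),(t+Rb@S).round(4),(t+Rb@N).round(4))
p=bot.read_camera('wrist');print(p['tool_from_camera'].round(3).tolist(),p['camera_matrix'].tolist())
E
```

```text
[ 0.5878314   0.0718382  -0.10549392] [[ 0.4 -0.1]
 [-0.1 -0.2]
 [-0.6  0.7]
 [ 0.1  2.6]
 [-1.4 -1.5]
 [-1.1  0.7]]
[[ 0.9    0.105 -0.424]
 [-0.095  0.994  0.045]
 [ 0.426  0.     0.905]] [0.5662 0.0289 0.1322] [0.5756 0.1184 0.1322]
[[0.0, -0.949, -0.314, 0.081], [1.0, 0.0, 0.0, 0.0], [-0.0, -0.314, 0.949, -0.143], [0.0, 0.0, 0.0, 1.0]] [[320.61087182453815, 0.0, 322.2718899761853], [0.0, 320.61087182453815, 197.88530547171814], [0.0, 0.0, 1.0]]
```

```bash
cat >> h.py <<'E'
POSE=[0.5878,0.0718,-0.1055]
def go(off,pose=POSE,Y=-.045,up=0,pitch=0,o=None):
    """tool-frame row for grasp point at `off` mm along bore beyond head centre"""
    o=o or bot.get_obs();q=o['tool_rot'];Rt=R.from_quat([q[1],q[2],q[3],q[0]])
    Rb,t=frame(*pose);Rd=np.c_[Rb[:,0],-Rb[:,1],-Rb[:,2]]@R.from_euler('y',pitch).as_matrix()
    tgt=t+Rb@np.array([0,Y,.040+off/1e3])+.019*Rd[:,2]+[0,0,up]
    rv=(Rt.inv()*R.from_matrix(Rd)).as_rotvec();s=Rt.inv().apply(tgt-o['eef_pos'])*1e3
    print('turn',rv.round(3),'shift',s.round(1),'tcp',tgt.round(3));return rv,s
E
python3 - <<'E'
from h import *
go(120);go(0)
E
```

```text
turn [-0.108  0.431  0.485] shift [ 497.1 -508.1    7.7] tcp [0.523 0.033 0.224]
turn [-0.108  0.431  0.485] shift [ 542.1 -483.9  116.3] tcp [0.574 0.028 0.115]
```

Request:
jog_arm --pt "0 0 0 0 0 -60 85" --pt "0 0 0 0 0 -120 85" --pt "0 0 0 40 -45 -130 85" --pt "0 0 0 80 -90 -130 70" --pt "0 0 0 120 -135 -130 60" --pt "0 0 0 160 -180 -130 50" --pt "0 0 0 200 -225 -130 50" --pt "0 0 0 240 -265 -130 50" --pt "0 0 0 280 -305 -130 50" --pt "0 0 0 320 -345 -130 50"

```text
t: 2.6
eef_pos: [0.4215, -0.1827, 0.3616]
tool_rot: [0.0, 0.981, 0.193, 0.0]
contact_force: [0.8, -0.6, 0.4]
gripper_width: 0.59
grasp_force: 0.0
```

```bash
python3 - <<'E'
from h import *
o=bot.get_obs();print(o['t'],o['q'].round(2),o['eef_pos'],o['contact_force'])
go(120);go(150)
E
```

```text
2.6 [ 0.57  0.02 -0.3   1.85  0.01  1.27 -0.92] [ 0.42145357 -0.18274765  0.36164782] [ 0.83099641 -0.56145853  0.40895219]
turn [-0.108  0.43   0.485] shift [ 176.  -161.7  138. ] tcp [0.523 0.033 0.224]
turn [-0.108  0.43   0.485] shift [ 164.7 -167.7  110.9] tcp [0.511 0.035 0.251]
```

Request:
jog_arm --pt "-0.02 0.08 0.09 40 -40 15 50" --pt "-0.04 0.16 0.18 80 -80 30 50" --pt "-0.06 0.24 0.27 120 -120 50 50" --pt "-0.08 0.32 0.36 145 -150 70 50" --pt "-0.1 0.4 0.45 165 -168 90 50" --pt "-0.108 0.43 0.485 165 -168 111 50" --pt "-0.108 0.43 0.485 165 -168 111 50" --pt "-0.108 0.43 0.485 165 -168 111 50" --pt "-0.108 0.43 0.485 165 -168 111 50"

```text
t: 3.72
eef_pos: [0.5113, 0.0329, 0.2517]
tool_rot: [0.011, 0.974, -0.052, 0.218]
contact_force: [-0.0, 0.3, -0.0]
gripper_width: 0.584
grasp_force: 0.0
```

```bash
python3 - <<'E'
from h import *
import pickle
o=bot.get_obs();print(o['t'],o['q'].round(2))
p=bot.read_camera('wrist');save(p,'w1.png')
q=o['tool_rot'];T=np.eye(4);T[:3,:3]=R.from_quat([q[1],q[2],q[3],q[0]]).as_matrix();T[:3,3]=o['eef_pos'];p['T']=T@p['tool_from_camera']
pickle.dump(p,open('w1.pkl','wb'))
go(150)
Rb,t=frame(*POSE)
for n,X in dict(S=(0,-.045,.04),Stop=(0,-.045,.055),M=(0,-.045,0),N=(0,.045,.04),Ntop=(0,.045,.055)).items():print(n,proj(p['camera_matrix'],p['T'],t+Rb@np.array(X)).round(1))
for t in("bore_1","square_rod_head","square_rod","round_rod","block","glue_stick"):
    print(t,[[(np.round(d['xy'],1).tolist(),round(d['score'],2)) for d in f(t,p)[:3]] for f in (bot.tip_of,bot.spot_in)])
E
```

```text
3.725 [ 0.32  0.02 -0.6   2.19  0.34  0.55 -2.22]
turn [-0.    -0.001 -0.001] shift [-1.  -1.7  0.4] tcp [0.511 0.035 0.251]
S [320.1 189.2]
Stop [320.  194.3]
M [320.3 177.8]
N [219.2 189.2]
Ntop [213.8 194.3]
bore_1 [[([233.9, 174.5], 0.75), ([319.7, 177.3], 0.6)], [([279.9, 162.6], 0.73)]]
square_rod_head [[([379.6, 60.7], 0.89), ([321.2, 188.6], 0.67), ([107.8, 328.6], 0.56)], [([317.2, 187.8], 0.76), ([106.6, 328.0], 0.73), ([392.8, 40.3], 0.63)]]
square_rod [[([327.8, 160.0], 0.68), ([233.6, 173.4], 0.3)], [([110.1, 326.2], 0.93), ([393.0, 42.9], 0.8), ([324.1, 187.8], 0.71)]]
round_rod [[], [([218.9, 184.8], 0.79)]]
block [[([324.7, 160.5], 0.7), ([273.3, 174.6], 0.56)], [([318.1, 191.3], 0.7), ([278.7, 163.7], 0.61)]]
glue_stick [[([394.0, 202.3], 0.95), ([256.9, 269.4], 0.75)], [([410.6, 199.8], 0.98), ([323.8, 190.3], 0.57), ([285.9, 76.8], 0.45)]]
```

View pics/w1.png

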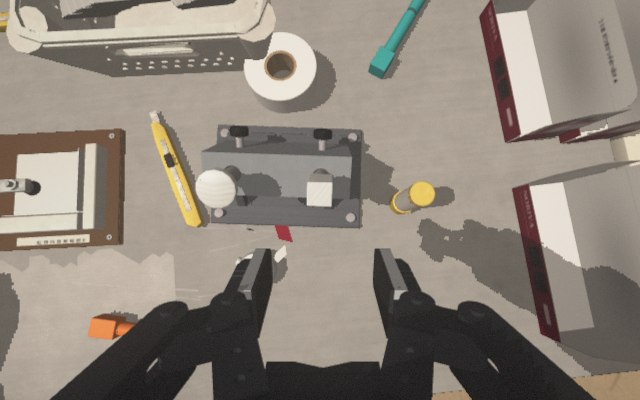

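Wrist view: square head at (320,193), close to the prediction of (320,190). The knob is at (216,188), the glue stick at (415,195) and the plate corners at about (218,125), (362,130), (360,228) and (204,222). There is a hint of about 2° yaw error, so I zoom in for exact corners.

```bash
python3 - <<'E'
from h import *
im=cv2.imread('pics/w1.png')[110:240,190:380]
cv2.imwrite('pics/w1c.png',cv2.resize(im,None,fx=4,fy=4,interpolation=3))
E
```

```text
(no output)
```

View pics/w1c.png

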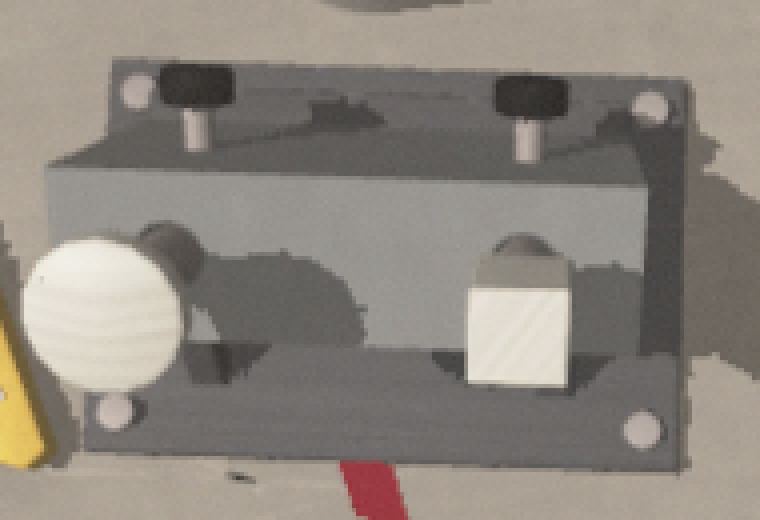

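```bash
python3 - <<'E'
from h import *
import pickle
from scipy.optimize import least_squares
P=pickle.load(open('P.pkl','rb'));w=pickle.load(open('w1.pkl','rb'));P['w']=w
z=lambda a,b:(190+(a+.5)/4-.5,110+(b+.5)/4-.5)
obs=[((.022,.075,0),z(48,170)),((.022,-.075,0),z(648,186)),((-.022,-.075,0),z(640,356)),
((.011,-.034,.055),z(468,287)),((.011,-.056,.055),z(571,289)),((-.011,-.056,.055),z(568,386)),((-.011,-.034,.055),z(466,383)),((0,.045,.040),z(103,312))]
def f(v):
    Rb,t=frame(*v[:3]);return np.concatenate([proj(w['camera_matrix'],w['T'],t+Rb@np.array(X))-uv for X,uv in obs])
def g(v):
    Rb,t=frame(*v[:3]);h=[proj(P[c]['camera_matrix'],P[c]['T'],t+Rb@np.array(X))-uv for c,X,uv in [('scene',(0,-.045,.04),(353.5,188.5)),('side',(0,-.045,.04),(277.6,197))]]
    return np.concatenate([f(v),*h])
for k in(f,g):
    r=least_squares(k,POSE,loss='soft_l1');print(r.x.round(4),r.fun.reshape(-1,2).round(1).tolist())
go(60,r.x.tolist());go(0,r.x.tolist())
E
```

```text
[ 0.5894  0.0715 -0.133 ] [[-1.8, 0.5], [-0.4, 0.5], [-0.6, 0.2], [-0.1, -0.5], [0.4, -0.3], [0.2, 0.2], [0.1, 0.3], [3.6, -1.6]]
[ 0.5894  0.0715 -0.133 ] [[-1.8, 0.5], [-0.4, 0.5], [-0.6, 0.2], [-0.1, -0.4], [0.4, -0.2], [0.2, 0.2], [0.1, 0.3], [3.6, -1.6], [0.1, -0.1], [0.1, -0.3]]
turn [-0.012  0.001  0.025] shift [ 0.9 -2.1 89.9] tcp [0.549 0.031 0.169]
turn [-0.012  0.001  0.025] shift [  0.9  -1.4 149.9] tcp [0.575 0.028 0.115]
```

Request:
jog_arm --pt "-0.012 0 0.025 1 -2 30 50" --pt "-0.012 0 0.025 1 -2 60 50" --pt "-0.012 0 0.025 1 -2 90 50" --pt "-0.012 0 0.025 1 -2 90 50" --pt "-0.012 0 0.025 1 -2 90 50"

```text
t: 5.0
eef_pos: [0.5495, 0.0317, 0.17]
tool_rot: [0.014, 0.974, -0.065, 0.217]
contact_force: [-0.3, 0.1, 0.7]
gripper_width: 0.585
grasp_force: 0.0
```

```bash
sed -i 's/^POSE=.*/POSE=[0.5894,0.0715,-0.133]/' h.py; python3 - <<'E'
from h import *
o=bot.get_obs();print(o['t'],o['q'].round(2),o['contact_force'].round(1))
p=bot.read_camera('wrist');save(p,'w2.png')
q=o['tool_rot'];T=np.eye(4);T[:3,:3]=R.from_quat([q[1],q[2],q[3],q[0]]).as_matrix();T[:3,3]=o['eef_pos'];T=T@p['tool_from_camera']
go(0)
Rb,t=frame(*POSE)
for X in [(.011,-.034,.055),(.011,-.056,.055),(-.011,-.056,.055),(-.011,-.034,.055)]:print(proj(p['camera_matrix'],T,t+Rb@np.array(X)).round(1))
im=p['pixels'][120:320,200:440,::-1];cv2.imwrite('pics/w2c.png',cv2.resize(im,None,fx=3,fy=3,interpolation=3))
E
```

```text
5.0 [ 0.21  0.22 -0.54  2.21  0.74  0.43 -2.62] [-0.3  0.1  0.7]
turn [-0. -0.  0.] shift [-0.9  0.2 60.9] tcp [0.575 0.028 0.115]
[303.  222.5]
[341.6 222.5]
[340.9 256.9]
[303.7 256.9]
```

View pics/w2c.png

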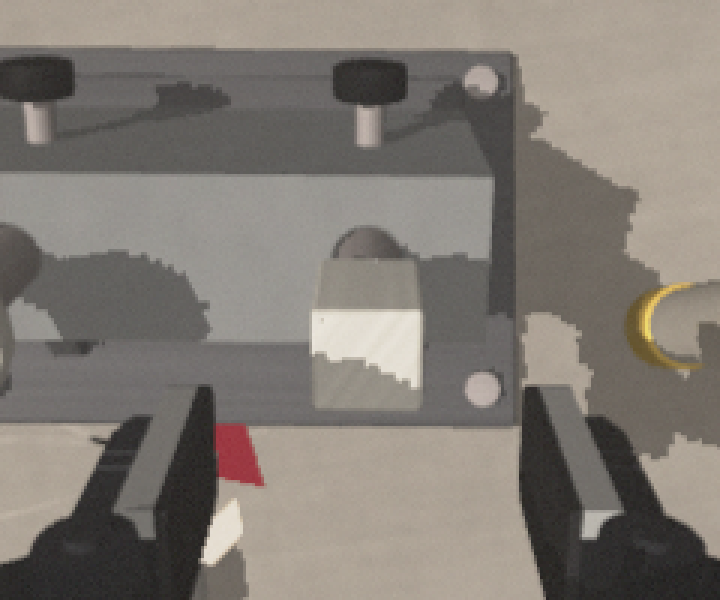

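The head's top corners are at about (304,223), (341,223), (340,256) and (305,256). That is within 1 px of the prediction, so the head is centred between the fingers and I descend.

Request:
jog_arm --pt "0 0 0 -1 0 15 50" --pt "0 0 0 -1 0 30 50" --pt "0 0 0 -1 0 45 50" --pt "0 0 0 -1 0 60 50" --pt "0 0 0 -1 0 60 50" --pt "0 0 0 -1 0 60 50"

```text
t: 5.8
eef_pos: [0.5741, 0.0282, 0.1158]
tool_rot: [0.014, 0.974, -0.065, 0.218]
contact_force: [0.0, -0.3, -0.0]
gripper_width: 0.588
grasp_force: 0.0
```

```bash
python3 - <<'E'
from h import *
o=bot.get_obs();print(o['t'],o['q'].round(2),o['contact_force'].round(1),o['torque'].round(2))
go(0)
E
```

```text
5.8 [ 0.1   0.34 -0.41  2.21  1.    0.35 -2.86] [ 0.  -0.3 -0. ] [ 0.06  0.52 -0.03]
turn [-0.    -0.001 -0.   ] shift [0.1 0.  0.9] tcp [0.575 0.028 0.115]
```

Request:
jog_arm --pt "0 0 0 0 0 0 30" --pt "0 0 0 0 0 0 24" --pt "0 0 0 0 0 0 18" --pt "0 0 0 0 0 0 15" --pt "0 0 0 0 0 0 15" --pt "0 0 0 0 0 0 15" --pt "0 0 0 0 0 0 15" --pt "0 0 0 0 0 0 15" --grip_force 30

```text
t: 6.8
eef_pos: [0.574, 0.0281, 0.1151]
tool_rot: [0.015, 0.974, -0.065, 0.218]
contact_force: [-3.7, 0.5, 6.8]
gripper_width: 0.254
grasp_force: 29.9
```

```bash
python3 - <<'E'
from h import *
o=bot.get_obs();print(o['t'],o['q'].round(2),o['contact_force'].round(1),o['torque'].round(2),o['grasp_force'],o['gripper_width'])
go(0);go(45)
E
```

```text
6.8 [ 0.1   0.34 -0.41  2.21  1.    0.35 -2.86] [-3.7  0.5  6.8] [-0.03  0.56 -0.1 ] 29.93679016828537 0.2543594800129091
turn [0. 0. 0.] shift [ 0.5 -0.1  0.3] tcp [0.575 0.028 0.115]
turn [0. 0. 0.] shift [  0.5  -0.  -44.7] tcp [0.556 0.031 0.156]
```

Gripped at an opening of 22 mm. I start drawing gently.

Request:
jog_arm --pt "0 0 0 0 0 -1 15" --pt "0 0 0 0 0 -2 15" --pt "0 0 0 0 0 -4 15" --pt "0 0 0 0 0 -6 15" --pt "0 0 0 0 0 -8 15" --pt "0 0 0 0 0 -10 15" --pt "0 0 0 0 0 -10 15"

```text
t: 7.68
eef_pos: [0.5697, 0.0287, 0.1239]
tool_rot: [0.014, 0.974, -0.065, 0.217]
contact_force: [1.5, 0.8, 0.3]
gripper_width: 0.252
grasp_force: 29.7
```

```bash
python3 - <<'E'
from h import *
o=bot.get_obs();Rb,t=frame(*POSE);print(o['t'],o['q'].round(2),(Rb.T@o['contact_force']).round(1),(Rb.T@o['torque']).round(2),o['grasp_force'],o['gripper_width'])
go(10);go(45)
E
```

```text
7.675 [ 0.12  0.32 -0.43  2.21  0.96  0.37 -2.82] [ 1.4  1.  -0.3] [0.2  0.11 0.05] 29.668225944042206 0.2521233592888341
turn [-0.     0.001  0.   ] shift [ 0.7 -0.   0.2] tcp [0.57  0.029 0.124]
turn [-0.     0.001  0.   ] shift [  0.7  -0.  -34.8] tcp [0.556 0.031 0.156]
```

Request:
jog_arm --pt "0 0 0 0 0 -3 15" --pt "0 0 0 0 0 -7 15" --pt "0 0 0 0 0 -11 15" --pt "0 0 0 0 0 -15 15" --pt "0 0 0 0 0 -19 15" --pt "0 0 0 0 0 -23 15" --pt "0 0 0 0 0 -27 15" --pt "0 0 0 0 0 -31 15" --pt "0 0 0 0 0 -33 15" --pt "0 0 0 0 0 -33 15"

```text
t: 8.93
eef_pos: [0.5556, 0.0304, 0.1536]
tool_rot: [0.015, 0.974, -0.065, 0.217]
contact_force: [0.3, 1.1, 0.2]
gripper_width: 0.255
grasp_force: 29.8
```

```bash
python3 - <<'E'
from h import *
o=bot.get_obs();Rb,t=frame(*POSE);print(o['t'],o['q'].round(2),(Rb.T@o['contact_force']).round(1),(Rb.T@o['torque']).round(2),o['grasp_force'],o['gripper_width'])
print('rise',Rb.T@(o['eef_pos']-[0.574,.0281,.1151])*1e3)
go(45)
p=bot.read_camera('wrist');a=p['pixels'][100:330,180:460];a=cv2.resize(a,None,fx=1.3,fy=1.3,interpolation=3)
s=bot.read_camera('side')
print(bot.tip_of('square_rod_groove',s)[:2],bot.tip_of('square_rod_groove',p)[:2])
b=s['pixels'][160:260,230:350];b=cv2.resize(b,(int(120*2.99),299),interpolation=3)
im=np.hstack([a,b]);cv2.imwrite('pics/d1.png',im[:,:,::-1])
q=o['tool_rot'];T=np.eye(4);T[:3,:3]=R.from_quat([q[1],q[2],q[3],q[0]]).as_matrix();T[:3,3]=o['eef_pos'];T=T@p['tool_from_camera']
for X in [(.011,-.034,.1),(-.011,-.056,.1),(.008,-.045,0),(.011,-.034,.07),(.011,-.056,.07)]:
    print(X,((proj(p['camera_matrix'],T,t+Rb@np.array(X))-[180,100])*1.3).round(1))
E
```

```text
8.925 [ 0.18  0.26 -0.5   2.21  0.82  0.41 -2.69] [0.2 1.2 0.1] [ 0.24  0.19 -0.02] 29.79460448026657 0.25460989586498306
rise [-0.4156854  -0.13288226 42.72661881]
turn [0.    0.001 0.   ] shift [ 0.9 -0.2 -1.9] tcp [0.556 0.031 0.156]
[{'xy': [204.9, 225.4], 'score': 0.73}, {'xy': [419.9, 262.0], 'score': 0.72}] [{'xy': [323.2, 214.9], 'score': 0.82}]
(0.011, -0.034, 0.1) [146.3 237.1]
(-0.011, -0.056, 0.1) [219.  298.2]
(0.008, -0.045, 0) [184.1 134.3]
(0.011, -0.034, 0.07) [153.5 190.4]
(0.011, -0.056, 0.07) [214.1 190.4]
```

View pics/d1.png

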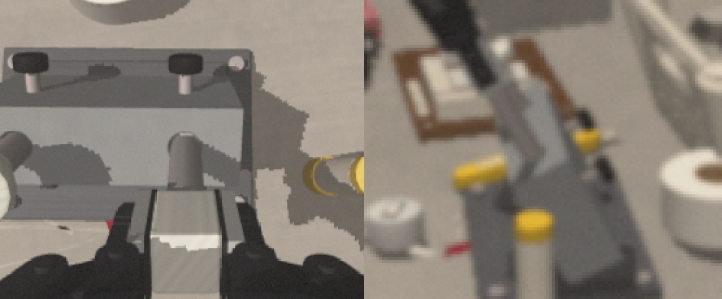

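The rod came up with the fingers. Its bare shank is visible above the face, the head's top rear edge is at row ~235 and its bottom edge at row ~190. I raise it the last 2 mm, then zoom in on the bore mouth.

Request:
jog_arm --pt "0 0 0 0 0 -1 15" --pt "0 0 0 0 0 -2 15" --pt "0 0 0 0 0 -2 15" --pt "0 0 0 0 0 -2 15" --pt "0 0 0 0 0 -2 15"

```text
t: 9.75
eef_pos: [0.5548, 0.0306, 0.1552]
tool_rot: [0.015, 0.974, -0.065, 0.217]
contact_force: [0.7, 0.6, -0.5]
gripper_width: 0.253
grasp_force: 29.7
```

```bash
python3 - <<'E'
from h import *
o=bot.get_obs();Rb,t=frame(*POSE);print(o['t'],(Rb.T@o['contact_force']).round(1),o['grasp_force'])
print('rise',Rb.T@(o['eef_pos']-[0.574,.0281,.1151])*1e3)
p=bot.read_camera('wrist');im=p['pixels'][180:300,280:370];cv2.imwrite('pics/d2.png',cv2.resize(im,None,fx=5,fy=5,interpolation=3)[:,:,::-1])
q=o['tool_rot'];T=np.eye(4);T[:3,:3]=R.from_quat([q[1],q[2],q[3],q[0]]).as_matrix();T[:3,3]=o['eef_pos'];T=T@p['tool_from_camera']
for X in [(.011,-.034,.1),(.011,-.056,.1),(0.0085,-.045,0),(.008,-.045,.003),(.011,-.034,.07),(.011,-.056,.07)]:
    print(X,((proj(p['camera_matrix'],T,t+Rb@np.array(X))-[280,180])*5).round(0))
E
```

```text
9.75 [ 0.4  0.7 -0.7] 29.701803624629974
rise [-0.43534569 -0.07510303 44.57102388]
(0.011, -0.034, 0.1) [ 66. 498.]
(0.011, -0.056, 0.1) [348. 498.]
(0.0085, -0.045, 0) [209. 109.]
(0.008, -0.045, 0.003) [209. 119.]
(0.011, -0.034, 0.07) [ 93. 323.]
(0.011, -0.056, 0.07) [323. 323.]
```

View pics/d2.png

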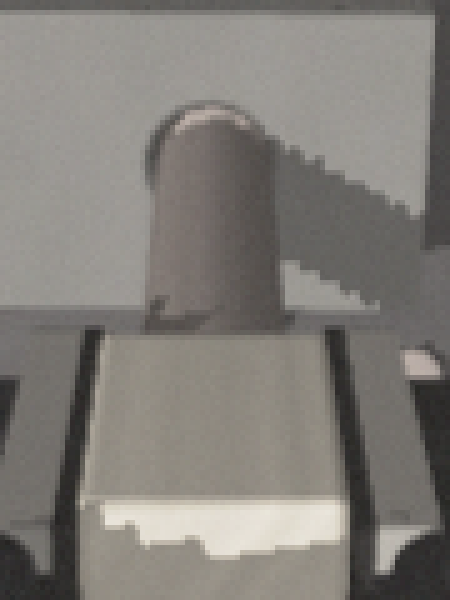

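The groove now shows at the bore mouth: a bright band with its upper shoulder at row ~122 (predicted 119). The head's top edge is at row 499, against 498 predicted for exactly 45 mm. I hold it still.

Request:
jog_arm --pt "0 0 0 0 0 0 15" --pt "0 0 0 0 0 0 15" --pt "0 0 0 0 0 0 15" --pt "0 0 0 0 0 0 15" --pt "0 0 0 0 0 0 15" --pt "0 0 0 0 0 0 15" --pt "0 0 0 0 0 0 15" --pt "0 0 0 0 0 0 15" --pt "0 0 0 0 0 0 15" --pt "0 0 0 0 0 0 15"

```text
t: 11.05
eef_pos: [0.5548, 0.0306, 0.1552]
tool_rot: [0.014, 0.974, -0.065, 0.217]
contact_force: [0.9, 0.7, -0.2]
gripper_width: 0.254
grasp_force: 29.8
```

Request:
jog_arm --pt "0 0 0 0 0 0 15" --pt "0 0 0 0 0 0 15" --pt "0 0 0 0 0 0 15" --pt "0 0 0 0 0 0 15"

```text
t: 11.55
eef_pos: [0.5548, 0.0306, 0.1552]
tool_rot: [0.015, 0.974, -0.065, 0.217]
contact_force: [0.1, 1.0, 0.2]
gripper_width: 0.256
grasp_force: 29.8
```

```bash
python3 -c "
from station import bot
print(bot.get_obs()['eef_pos'],bot.get_obs()['grasp_force']);print(bot.hand_in())"
```

```text
[0.55482128 0.03055863 0.15524191] 29.78218048810959
the job is handed in; nothing more can be done
None
```

The square-headed rod is drawn about 45 mm along its bore, with the groove level with the block's top face as seen in the wrist camera. I held it still for over a second and handed the job in at about 11.6 s, still gripping it.

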